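Plate up toast and egg, then hold the plate out for the waiter

ROBOT

A 6-joint arm with a two-finger parallel gripper is mounted at the origin on a cart in front of the work surface, level with it; the furniture and walls round the work are solid. World frame = base frame: x ahead of the robot, y to its left, z up, the work surface at z = 0. Lengths are in m, angles in rad, forces in N, time in s.
With the tool pointing down it reaches from about 0.35 to 0.85 m from the base axis. Payload 8.1 kg.
Tool frame: the origin (TCP) lies at the very end of the fingers, on their centre line; the grasp point (between the pads) lies 19 mm behind it; z points along the fingers, y is the direction in which the jaws open and shut (so a half turn about z gives the same grasp; the last joint's range is limited). The gripper opens to 93 mm and grips with 3 to 60 N. Pads are 15 mm wide; open, the fingers measure 128 mm over their backs; the gripper's body (75 mm by 188 mm) begins 65 mm behind the grasp point.
Start: joints at [1.123, 0.13, 1.488, -0, 1.523, -0.085], TCP at [0.213, 0.561, 0.219] pointing down, gripper open.
Joint ranges: [-2.96, 2.96], [-0.89, 2.26], [0.02, 2.5], [-1.34, 4.48], [0, 2.73], [-2.66, 2.66]. Speed limits (rad/s): [2.39, 2.39, 2.79, 3.14, 3.14, 3.14].

INTERFACE

Orientations are given as a rotation vector (axis times angle).
In Python, from plant import robot gives the robot as it stands.
- The arm moves only by the shell command python3 -m creep 'ROWS' [FORCE]. ROWS is JSON, a list of rows, each an object of numbers: "x", "y", "z": the shift along the world's x, y, z in m; "wx", "wy", "wz": the turn, a rotation vector about the world's x, y, z in degrees; "hand": the finger opening in m, from 0 to 0.093. A call has 1 to 10 rows; each row shifts and turns the commanded pose from where the row before left it; what a row does not reach is not made up. A row lasts 1/8 s, in which the tool goes at most 62.5 mm and 10.7 degrees, less where a joint would pass 70% of its speed; a pose out of reach is approached as far as the arm can. A call is refused whole if a number of a shift passes 0.0625 or a number of a turn 10.7, either way. A call with a gripper value outside its range is refused whole. The fingers move at their own pace and stop on an object; FORCE is the grip in N (left out, the last holds). Time passes only in rows, so rows that do not move let the fingers close. It gives the time, the measured TCP pose, the force and the opening at its end, in the units of the state.
- robot.read_state(): the state, without advancing time (a new reading comes with each control period).
- robot.read_camera(name): name is "side" or "top" or "wrist"; returns (picture, depth): 384x512x3 uint8, red, green, blue; 384x512 float32, m along the optical axis (not along the pixel's ray), 0 where there is no reading.
- robot.camera_info(name): a dict with "fov_y" (degrees; the focal length in pixels is half the picture's height over the tangent of half this angle, whatever the lens; pixels are square), "cx", "cy" (the principal point, pixels), "rvec" (rotation vector, rad) and "tvec" (3), from world to camera coordinates, as OpenCV has them. Camera axes: x right, y down, z forward; pixel columns grow to the right and rows downward; lengths in m; the calibration is good to about 2 mm. A picture is of the moment at which its call begins: read the wrist's pose just before it. camera_info takes no time and is no camera call; for the wrist camera it gives the pose at the moment of the call.
- robot.close_job(): hands the job in, once; it reports no verdict.
The state is a dict: "t": time; "q": joint angles; "dq": joint speeds; "joint_torque": joint torques, N m; "tool_pos": TCP position; "orientation": TCP orientation; "force": force on the tool from outside, world axes, zero at the start; "wrist_torque": the same for the moment, N m; "opening": finger opening in m.
Only numpy, scipy, OpenCV 4.12 (cv2) and the standard library are available. Lean on these libraries where they do the work, as an engineer would, in place of code of your own. Each camera call takes 0.05 s, during which the arm holds its last target. There are 200 camera calls.

TASK

Finish plating the breakfast: take the pale slice of toast out of the toast rack and stand it on edge in the wire holder on the round wooden plate, and let go of it. Then pick the plate up by its handle nearest the robot, raise it until its underside is about 15 cm above the worktop and turn it a quarter turn anticlockwise (seen from above), so that its free handle points straight at the left end of the worktop, where the waiter will take it; keep it level throughout, with the egg lying loose in the middle of its hollow and the toast standing. Finish still holding the plate out like that, and leave the dark slice in the rack and the jam jar, egg cup and teaspoon where they are.

Things in the scene. Friction and masses are not known exactly. Their poses are not given: they have to be found in the camera images.
- plate_hollow (a point): Centre of the loose round breakfast plate (pale wood, 200 mm across, 16 mm thick, 0.24 kg), on its axis, level with its upper face, 16 mm above its underside. z: its axis, up; x: from near to far handle (at the start away from the robot, within 20 degrees); y: towards the toast holder. Here is a spherical hollow, 84 mm across, 9 mm deep, with the egg in it.
- handle_near (a point): Grip point of the plate's handle nearest the robot: a solid upright lug of darker wood, 10 mm thick (plate's x), 50 mm wide (y), rising 55 mm above the plate's upper face, top corners rounded, 88 mm from the plate's centre; the point is 17 mm below its top, 54 mm above the plate's underside. Axes as plate_hollow. Gripped firmly across its 10 mm it carries the plate.
- handle_far (a point): Same point on the opposite, equal handle, 176 mm away; this handle stays free and in the end points left.
- toast_holder (a point): Foot of the toast holder on the plate: midway between its wires, level with the plate's upper face, 68 mm from the plate's centre along y. Axes as plate_hollow. Two parallel steel wire arches (wire 4.4 mm, 76 mm long in x, tops 46 mm above the plate's face) with a clear gap of 18 mm in y; the slice stands between them, its width along x, on the plate.
- egg_center (a point): Centre of a loose brown boiled egg, 57 x 44 mm, 58 g, lying on its side in the hollow; it rolls. Its x is its long axis.
- pale_toast_center (a point): Centre of the pale golden slice of toast: rigid, 96 mm wide (its x), 12 mm thick (its y), 100 mm tall (its z, up), 35 g; the point is 50 mm below its top edge. Upper corners rounded (22 mm). It stands upright in one outer bay of the toast rack, its upper 53 mm free above the wires.
- dark_toast_center (a point): Same for the dark brown slice of the same size, which stands in the other outer bay and stays there, 80 mm from the pale one.
- rack_base (a point): Centre of the foot of the steel wire toast rack (fixed): six arches, 64 mm long in its x, 20 mm apart in its y (bays 15.6 mm clear), 57 mm high; slices stand 10.5 mm above the worktop in the bays at y = -40 and +40 mm, their width along x.
- worktop_left_end (a point): Point at the left end of the worktop (world axes: x away from the robot, y to the left, z up); the waiter stands beyond it, to the left.
- jam_jar: Jar of red jam with a white lid, 72 mm across, 102 mm high, origin at the centre of its underside. Stays.
- egg_cup: Blue egg cup, 49 mm across, 53 mm high, origin at the centre of its underside. Stays.
- teaspoon: Steel teaspoon lying flat, 130 mm long, origin at the middle of its underside. Stays.
There are look-alikes about, which are no part of the job. Leave any turquoise look-alike of the part that bears egg_center alone.

How it is judged:
On the way, in this order (a step that is already met when the one before it is completed fails the run):
1. the pale slice stands on edge in the plate's wire holder and is let go, the plate still standing on the worktop (x of pale_toast_center in the frame of toast_holder between -0.03 and 0.03 m and y of pale_toast_center in the frame of toast_holder between -0.01 and 0.01 m and z of pale_toast_center in the frame of toast_holder between 0.044 and 0.056 m and angle between the z axis of pale_toast_center and the z axis of toast_holder, either way round below 0.25 rad and angle between the x axis of pale_toast_center and the x axis of toast_holder, either way round below 0.2 rad and contact force between the fingers and pale_toast below 0.1 N and height (world z) of plate_hollow below 0.022 m), for 0.2 s.
2. the plate is lifted by its near handle, clear of the worktop, with the slice in its holder (x of pale_toast_center in the frame of toast_holder between -0.03 and 0.03 m and y of pale_toast_center in the frame of toast_holder between -0.01 and 0.01 m and z of pale_toast_center in the frame of toast_holder between 0.044 and 0.056 m and angle between the z axis of pale_toast_center and the z axis of toast_holder, either way round below 0.25 rad and angle between the x axis of pale_toast_center and the x axis of toast_holder, either way round below 0.2 rad and distance between the grasp point and handle_near below 0.035 m and height (world z) of plate_hollow above 0.05 m), for 0.1 s.
At the end, for the whole second after the job is handed in: Plate held within 35 mm of its near grip point, upper face 0.125 to 0.24 m up, under 7 deg tilt, far handle within 11 deg of straight left; egg within 18 mm of the plate's axis; pale slice upright (14 deg) in the holder, within 30 mm along it; dark slice in the rack within 20 mm of its start (x of pale_toast_center in the frame of toast_holder between -0.03 and 0.03 m and y of pale_toast_center in the frame of toast_holder between -0.01 and 0.01 m and z of pale_toast_center in the frame of toast_holder between 0.044 and 0.056 m and angle between the z axis of pale_toast_center and the z axis of toast_holder, either way round below 0.25 rad and angle between the x axis of pale_toast_center and the x axis of toast_holder, either way round below 0.2 rad and distance between the grasp point and handle_near below 0.035 m and contact force between the fingers and plate above 2 N and horizontal distance between egg_center and plate_hollow below 0.018 m and height (world z) of plate_hollow between 0.125 and 0.24 m and angle between plate_hollow's own z axis and vertical below 0.12 rad and angle between the x axis of plate_hollow and the y axis of worktop_left_end, either way round below 0.2 rad and x of worktop_left_end in the frame of plate_hollow above 0 m and z of dark_toast_center in the frame of rack_base above 0.05 m and distance of dark_toast_center from where it was at the start of the episode below 0.02 m); the arm keeps its last pose, push and grip.
It fails at once if the egg rolls more than 28 mm from the middle of its hollow (horizontal distance between egg_center and plate_hollow above 0.028 m).
It fails at once if the plate tips by more than 14 degrees (angle between plate_hollow's own z axis and vertical above 0.25 rad).
It fails at once if the dark slice, jam jar, egg cup or teaspoon is moved by more than 30 mm (distance of any of dark_toast_center, jam_jar, egg_cup, teaspoon from where it was at the start of the episode above 0.03 m).
It also fails if it takes over 67 s, if anything falls off the work surface, if the arm or the gripper's body presses on something with over 40 N, if the wrist force passes 120 N, or if a joint passes its speed limit or range.

## Working session

There is one attempt and no reset: what is moved stays moved. The work goes in short steps, Python scripts to look and compute and a shell command to move; the robot and the scene stay as the last step left them, time stands still between calls to the robot, and variables do not carry over. Pictures are saved under pics/ and viewed, about 8 in all and at most 12, crops included, and the job is handed in when it is done.

```bash
ls; mkdir -p pics
cat > h.py <<'E'
import numpy as np, cv2
from plant import robot
def cam(n):
    i=robot.camera_info(n); im,d=robot.read_camera(n)
    return im,d,i
def pts(d,i):
    h,w=d.shape; f=h/2/np.tan(np.radians(i["fov_y"])/2)
    u,v=np.meshgrid(np.arange(w),np.arange(h))
    P=np.stack([(u-i["cx"])/f*d,(v-i["cy"])/f*d,d],-1)
    R=cv2.Rodrigues(np.array(i["rvec"],float))[0]
    W=(P-np.array(i["tvec"]))@R
    W[d<=0]=np.nan
    return W
def save(n,im): cv2.imwrite(f"pics/{n}.png",im[...,::-1])
E
python3 - <<'E'
from h import *
print(robot.read_state())
ims=[]
for n in("top","side"):
    im,d,i=cam(n); print(n,i,(d>0).mean()); ims.append(im); np.savez(f"{n}0.npz",im=im,W=pts(d,i))
    save(n+"0",im)
E
```

```text
pics
{'t': 0.0, 'q': array([ 1.12262269e+00,  1.31145643e-01,  1.48927687e+00, -1.42312724e-05,
        1.52301329e+00, -8.54000691e-02]), 'dq': array([-4.28091410e-04,  5.52887993e-04, -3.40762114e-04,  8.98790430e-04,
       -7.75734807e-04,  6.57996577e-05]), 'joint_torque': array([-7.90730628e-04, -5.59817255e+01, -4.91763103e+01,  7.69156753e-02,
        3.48536402e-02, -2.66884135e-04]), 'tool_pos': array([0.21265516, 0.56043528, 0.21759806]), 'orientation': array([-5.66637298e-01, -3.08958768e+00,  2.79825050e-03]), 'force': array([ 0.60878806,  0.20347138, -0.89864424]), 'wrist_torque': array([-0.00282547,  0.02260355,  0.04079718]), 'opening': 0.09301541691387068}
top {'fov_y': 56.62808647624435, 'cx': 257.2721544914473, 'cy': 190.3347500578065, 'rvec': array([ 2.08455461, -2.14689565,  0.1681202 ]), 'tvec': array([0.1262619 , 0.54203747, 0.82570524])} 0.9959157307942709
side {'fov_y': 57.26485951396578, 'cx': 266.1100422178269, 'cy': 189.87651423293553, 'rvec': array([ 0.12638769, -2.73566987,  1.41490695]), 'tvec': array([0.53956771, 0.03304791, 0.90842294])} 0.9960174560546875
```

View pics/top0.png

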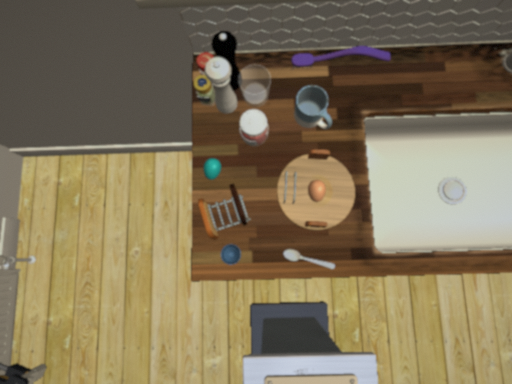

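View pics/side0.png

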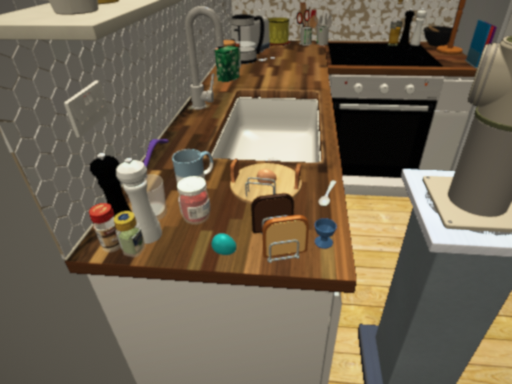

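Top view: the plate is centred near (316,191), with its near handle at (316,224), its far handle at (319,154) and the holder at (289,187). The pale toast is at (206,218), the dark one at (238,204), the egg cup at (231,254) and the spoon at (308,259). The turquoise look-alike is at (213,168). The side view agrees.

Run:
```python
from h import *
z=np.load("top0.npz");im=z["im"];W=z["W"]
hsv=cv2.cvtColor(im,cv2.COLOR_RGB2HSV)
def box(u0,u1,v0,v1): 
    m=np.zeros(im.shape[:2],bool);m[v0:v1,u0:u1]=1;return m
Z=W[...,2]
def rep(n,m):
    p=W[m]; c,s,ang=cv2.minAreaRect(p[:,:2].astype(np.float32)*1000)
    print(n,m.sum(),"mean",p.mean(0).round(4),"rect",np.round(c,1),np.round(s,1),round(ang,1),"z",np.percentile(p[:,2],[5,50,95]).round(3))
print("table z",np.median(Z[box(260,300,230,245)]))
B=box(272,362,145,235)
pl=B&(Z>.010)&(Z<.022); rep("plate",pl)
(c,r)=cv2.minEnclosingCircle(W[pl][:,:2].astype(np.float32)*1000);print(c,r)
rep("hn",box(298,335,215,232)&(Z>.055))
rep("hf",box(300,335,146,162)&(Z>.055))
rep("holder",box(278,302,168,208)&(Z>.035))
rep("egg",box(303,330,176,204)&(Z>.03))
for n,b in(("pale",box(192,218,190,245)),("dark",box(225,252,175,225))):
    rep(n,b&(Z>.085))
for n,b in(("jar",box(236,272,105,146)),("cup",box(218,244,240,268)),("turq",box(200,224,155,182))):
    rep(n,b&(Z>.03))
rep("spoon",box(278,340,245,272)&(im.min(-1)>120))
print("sink edge",W[240,365:378:3].round(3).tolist(), "left edge",W[260,186:200:3].round(3).tolist(),"front",W[272:285:3,260].round(3).tolist())
```

```text
table z nan
plate 3946 mean [ 0.5445 -0.0391  0.0152] rect [545.1 -37. ] [196.9 193.3] 84.8 z [0.012 0.015 0.018]
(546.538818359375, -37.5306282043457) 99.58136749267578
hn 101 mean [ 0.4587 -0.0283  0.0678] rect [459.2 -29.2] [49.7  9.9] 84.0 z [0.058 0.069 0.073]
hf 104 mean [ 0.6327 -0.0458  0.0669] rect [634.2 -46.3] [47.3 10.9] 84.4 z [0.058 0.068 0.073]
holder 110 mean [0.5503 0.0298 0.0603] rect [552.5  29.8] [26.5 74.6] 84.3 z [0.054 0.061 0.064]
egg 306 mean [ 0.5428 -0.036   0.0438] rect [543.2 -37.1] [42.2 52.3] 89.3 z [0.033 0.044 0.052]
pale 256 mean [0.4753 0.2287 0.1055] rect [477.2 230.1] [93.3 12.2] 16.8 z [0.091 0.109 0.112]
dark 222 mean [0.5071 0.1557 0.1067] rect [509.5 156.8] [93.2 12.5] 16.7 z [0.095 0.109 0.112]
jar 836 mean [0.6951 0.1139 0.0889] rect [701.1 115.3] [66.9 67.7] 28.7 z [0.044 0.1   0.103]
cup 269 mean [0.3931 0.1795 0.041 ] rect [393.3 178.2] [45.6 47.1] 88.6 z [0.031 0.039 0.053]
turq 240 mean [0.6109 0.2247 0.0387] rect [610.8 224.9] [41.1 47. ] 86.6 z [0.031 0.039 0.045]
spoon 285 mean [nan nan nan] rect [372.1 -11.4] [130.6  20.2] 73.2 z [nan nan nan]
sink edge [[0.419, -0.156, 0.001], [0.419, -0.164, 0.0], [0.419, -0.171, 0.001], [0.418, -0.179, 0.0], [0.425, -0.25, -0.207]] left edge [[0.376, 0.499, -0.909], [0.376, 0.483, -0.906], [0.381, 0.281, 0.002], [0.381, 0.273, -0.0], [0.381, 0.266, -0.001]] front [[0.347, 0.11, -0.003], [0.34, 0.11, 0.0], [0.333, 0.111, -0.001], [0.264, 0.129, -0.903], [0.25, 0.129, -0.903]]
```

```bash
python3 -m creep '[{"x":0.033,"y":-0.041,"wz":4.7,"hand":0.05},{"x":0.033,"y":-0.041,"wz":4.7},{"x":0.033,"y":-0.041,"wz":4.7},{"x":0.033,"y":-0.041,"wz":4.7},{"x":0.033,"y":-0.041,"wz":4.7},{"x":0.033,"y":-0.041,"wz":4.7},{"x":0.033,"y":-0.041,"wz":4.7},{"x":0.033,"y":-0.043,"wz":4.7},{},{}]' 20
python3 - <<'E'
from h import *
from scipy.spatial.transform import Rotation as Ro
def show():
    s=robot.read_state();print(s["t"],s["tool_pos"].round(4),Ro.from_rotvec(s["orientation"]).as_matrix().round(3).tolist(),s["force"].round(2),s["q"].round(2))
show()
im,d,i=cam("wrist");W=pts(d,i);save("w1",im)
print((d>0).mean())
m=(W[...,2]>.085)&(W[...,2]<.118)
n,l,st,_=cv2.connectedComponentsWithStats(m.astype(np.uint8))
for k in range(1,n):
    if st[k,4]>200:
        p=W[l==k];print(st[k],p.mean(0).round(4),cv2.minAreaRect(p[p[:,2]>.1][:,:2].astype(np.float32)*1000))
E
```

```text
0.1 [0.2127 0.5605 0.2177] [[-0.935, 0.355, -0.001], [0.355, 0.935, -0.002], [0.0, -0.002, -1.0]] [-0.63 -0.32  0.17] [ 1.12  0.13  1.49 -0.    1.52 -0.09]
0.9961039225260416validation failed for argument at $[0]...
```

View pics/w1.png

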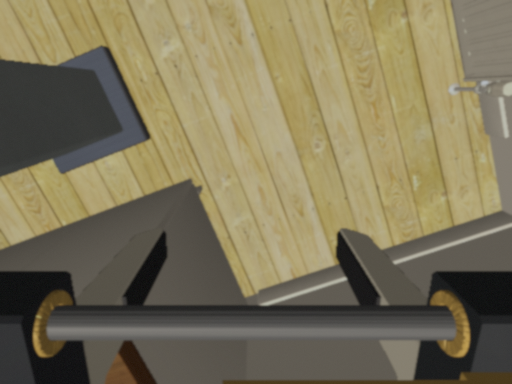

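The move was refused, apparently over the row format, so the arm is still at its start and the picture shows only floor and fingers. I'll retry with every key given.

```bash
python3 -m creep '[{"x":0.033,"y":-0.041,"z":0,"wx":0,"wy":0,"wz":4.7,"hand":0.05},{"x":0.033,"y":-0.041,"z":0,"wx":0,"wy":0,"wz":4.7,"hand":0.05},{"x":0.033,"y":-0.041,"z":0,"wx":0,"wy":0,"wz":4.7,"hand":0.05},{"x":0.033,"y":-0.041,"z":0,"wx":0,"wy":0,"wz":4.7,"hand":0.05},{"x":0.033,"y":-0.041,"z":0,"wx":0,"wy":0,"wz":4.7,"hand":0.05},{"x":0.033,"y":-0.041,"z":0,"wx":0,"wy":0,"wz":4.7,"hand":0.05},{"x":0.033,"y":-0.041,"z":0,"wx":0,"wy":0,"wz":4.7,"hand":0.05},{"x":0.033,"y":-0.043,"z":0,"wx":0,"wy":0,"wz":4.7,"hand":0.05},{"x":0,"y":0,"z":0,"wx":0,"wy":0,"wz":0,"hand":0.05}]' 20
cat >> h.py <<'E'
from scipy.spatial.transform import Rotation as Ro
def show():
    s=robot.read_state();M=Ro.from_rotvec(s["orientation"]).as_matrix()
    print("t",round(s["t"],2),s["tool_pos"].round(4),"yawy",round(np.degrees(np.arctan2(M[1,1],M[0,1])),2),"z",M[:,2].round(3),"F",s["force"].round(2),"T",s["wrist_torque"].round(2),"q",s["q"].round(2),"op",round(s["opening"],4))
E
python3 - <<'E'
from h import *
show()
im,d,i=cam("wrist");W=pts(d,i);save("w2",im)
m=(W[...,2]>.085)&(W[...,2]<.118)
n,l,st,_=cv2.connectedComponentsWithStats(m.astype(np.uint8))
for k in range(1,n):
    if st[k,4]>200:
        p=W[l==k];print(st[k],p.mean(0).round(4),cv2.minAreaRect(p[p[:,2]>.1][:,:2].astype(np.float32)*1000))
E
```

```text
t: 1.27
tool_pos: [0.4785, 0.2279, 0.2182]
orientation: [0.453, -3.108, 0.002]
force: [0.0, 1.4, 0.0]
opening: 0.0496
t 1.27 [0.4785 0.2279 0.2182] yawy 106.59 z [-0.    -0.001 -1.   ] F [0.01 1.37 0.03] T [-0.01 -0.01 -0.01] q [ 0.35 -0.06  1.68 -0.    1.52 -1.51] op 0.0496
[ 249  130   15  101 1437] [0.4717 0.2305 0.1063] ((478.0982666015625, 232.6464385986328), (85.62215423583984, 12.420029640197754), 16.480297088623047)
[ 156  141   24  100 1833] [0.5045 0.1592 0.1037] ((510.8765563964844, 159.25433349609375), (84.52182006835938, 12.478479385375977), 16.55893325805664)
```

```bash
python3 -m creep '[{"x":0,"y":0.003,"z":-0.04,"wx":0,"wy":0,"wz":0,"hand":0.05},{"x":0,"y":0,"z":-0.04,"wx":0,"wy":0,"wz":0,"hand":0.05},{"x":0,"y":0,"z":-0.04,"wx":0,"wy":0,"wz":0,"hand":0.05},{"x":0,"y":0,"z":-0.028,"wx":0,"wy":0,"wz":0,"hand":0.05},{"x":0,"y":0,"z":0,"wx":0,"wy":0,"wz":0,"hand":0.05},{"x":0,"y":0,"z":0,"wx":0,"wy":0,"wz":0,"hand":0.0},{"x":0,"y":0,"z":0,"wx":0,"wy":0,"wz":0,"hand":0.0},{"x":0,"y":0,"z":0,"wx":0,"wy":0,"wz":0,"hand":0.0},{"x":0,"y":0,"z":0,"wx":0,"wy":0,"wz":0,"hand":0.0},{"x":0,"y":0,"z":0,"wx":0,"wy":0,"wz":0,"hand":0.0}]' 15; python3 -c "from h import *;show()"
```

```text
t: 2.58
tool_pos: [0.4774, 0.2335, 0.071]
orientation: [-0.459, 3.107, -0.001]
force: [0.3, -3.6, 1.3]
opening: 0.0121
t 2.58 [0.4774 0.2335 0.071 ] yawy 106.8 z [ 0.001 -0.001 -1.   ] F [ 0.31 -3.56  1.33] T [-0.56 -0.16 -0.09] q [ 0.36  0.07  1.83 -0.    1.24 -1.5 ] op 0.0121
```

```bash
python3 -m creep '[{"x":0,"y":0,"z":0.01,"wx":0,"wy":0,"wz":0,"hand":0},{"x":0,"y":0,"z":0.02,"wx":0,"wy":0,"wz":0,"hand":0},{"x":0,"y":0,"z":0.03,"wx":0,"wy":0,"wz":0,"hand":0},{"x":0,"y":0,"z":0.03,"wx":0,"wy":0,"wz":0,"hand":0},{"x":0,"y":0,"z":0.02,"wx":0,"wy":0,"wz":0,"hand":0},{"x":0,"y":0,"z":0.015,"wx":0,"wy":0,"wz":0,"hand":0},{"x":0,"y":0,"z":0,"wx":0,"wy":0,"wz":0,"hand":0}]' 
python3 -m creep '[{"x":0.008,"y":-0.02,"z":0,"wx":0,"wy":0,"wz":-2.4,"hand":0},{"x":0.008,"y":-0.02,"z":0,"wx":0,"wy":0,"wz":-2.5,"hand":0},{"x":0.008,"y":-0.025,"z":0,"wx":0,"wy":0,"wz":-2.5,"hand":0},{"x":0.008,"y":-0.025,"z":0,"wx":0,"wy":0,"wz":-2.5,"hand":0},{"x":0.008,"y":-0.025,"z":0,"wx":0,"wy":0,"wz":-2.5,"hand":0},{"x":0.008,"y":-0.025,"z":0,"wx":0,"wy":0,"wz":-2.5,"hand":0},{"x":0.009,"y":-0.025,"z":0,"wx":0,"wy":0,"wz":-2.5,"hand":0},{"x":0.009,"y":-0.02,"z":0,"wx":0,"wy":0,"wz":-2.5,"hand":0},{"x":0.009,"y":-0.015,"z":0,"wx":0,"wy":0,"wz":-2.5,"hand":0},{"x":0,"y":0,"z":0,"wx":0,"wy":0,"wz":0,"hand":0}]'
cat > look.py <<'E'
import sys
from h import *
show(); tag=sys.argv[1]
for c in("top","wrist"):
    im,d,i=cam(c);W=pts(d,i);save(tag+c,im);Z=W[...,2]
    near=np.hypot(W[...,0]-.552,W[...,1]-.03)<.14
    for nm,m in(("toast",near&(Z>.13)&(Z<.235)&(im[...,0]>1.25*im[...,2].astype(float))),("wires",near&(Z>.035)&(Z<.07)&(np.hypot(W[...,0]-.552,W[...,1]-.03)<.045)&(W[...,1]>0.005))):
        if m.sum()>20:
            p=W[m].astype(np.float32);print(c,nm,m.sum(),p.mean(0).round(4),cv2.minAreaRect(p[:,:2]*1000),"z",np.percentile(p[:,2],[2,50,98]).round(3))
E
python3 look.py p1
```

```text
t: 3.45
tool_pos: [0.4775, 0.2342, 0.1967]
orientation: [-0.459, 3.106, 0.001]
force: [1.1, -0.7, -0.1]
opening: 0.0118
t: 4.7
tool_pos: [0.5522, 0.0332, 0.1952]
orientation: [-0.156, -3.137, -0.0]
force: [-0.3, -0.1, -0.2]
opening: 0.012
t 4.7 [0.5522 0.0332 0.1952] yawy 84.3 z [-0.001  0.    -1.   ] F [-0.28 -0.09 -0.16] T [ 0.02  0.02 -0.01] q [-0.03  0.02  1.65  0.    1.48 -1.5 ] op 0.012
top toast 164 [0.5171 0.0369 0.209 ] ((525.3499755859375, 34.885398864746094), (12.558270454406738, 42.86024856567383), 83.91967010498047) z [0.146 0.223 0.235]
top wires 48 [0.5348 0.0381 0.0584] ((538.2014770507812, 31.179473876953125), (26.407119750976562, 45.76659393310547), 83.88085174560547) z [0.042 0.06  0.065]
wrist toast 4831 [0.5321 0.0364 0.2241] ((547.47802734375, 33.32341003417969), (41.4096565246582, 84.48189544677734), 64.84349060058594) z [0.161 0.232 0.234]
wrist wires 366 [0.5415 0.0245 0.0587] ((552.6713256835938, 31.202150344848633), (26.376022338867188, 72.88831329345703), 83.77578735351562) z [0.042 0.06  0.062]
```

View pics/p1wrist.png

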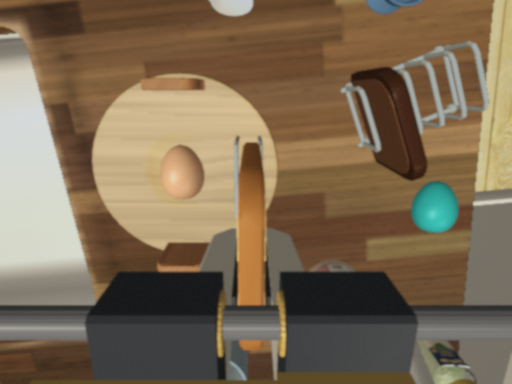

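The wrist view shows the slice, with its lower end near (252,148), sitting between the two arches at x≈237 and 260. The egg is at (182,172). I'll measure the lateral offsets in this same view.

Run:
```python
from h import *
show()
for c in("wrist","top"):
    im,d,i=cam(c);W=pts(d,i);Z=W[...,2]
    a=np.radians(-5.6);ax=np.array([np.cos(a),np.sin(a)]);n=np.array([-np.sin(a),np.cos(a)])
    V=W[...,:2]-[.5525,.031]; s=V@ax; t=V@n
    for z0 in(.14,.155,.17,.185,.2,.215,.23):
        m=(abs(Z-z0)<.0075)&(abs(t)<.02)&(abs(s)<.06)&(im[...,0]>1.25*im[...,2].astype(float))
        if m.sum()>10: print(c,"toast z",z0,m.sum(),"t mm",(1000*np.percentile(t[m],[3,50,97])).round(1),"s",(1000*np.percentile(s[m],[2,98])).round(1))
    m=(Z>.045)&(Z<.07)&(abs(s)<.045)&(abs(t)<.025)
    for k,mm in(("t<0",m&(t<0)),("t>0",m&(t>0))):
        if mm.sum()>5: print(c,"wire",k,mm.sum(),(1000*np.percentile(t[mm],[5,50,95])).round(1),"s",(1000*np.percentile(s[mm],[2,98])).round(1))
```

```text
t 4.8 [0.5518 0.0343 0.1954] yawy 84.43 z [-0.001  0.    -1.   ] F [ 0.02 -0.01 -0.87] T [0.06 0.   0.  ] q [-0.03  0.02  1.65  0.    1.48 -1.5 ] op 0.0115
wrist toast z 0.14 38 t mm [-1.6  3.6  8.1] s [-48.5 -46.5]
wrist toast z 0.155 67 t mm [-1.3  3.6  8.5] s [-48.5 -46.8]
wrist toast z 0.17 85 t mm [-1.4  3.5  9. ] s [-48.5 -46.6]
wrist toast z 0.185 117 t mm [-1.3  3.5  9. ] s [-48.5 -46.5]
wrist toast z 0.2 253 t mm [-14.8   2.5  16.6] s [-48.4  -9. ]
wrist toast z 0.215 548 t mm [-4.1  3.5 10.9] s [-48.1  -8.6]
wrist toast z 0.23 3670 t mm [-2.2  3.5  9.6] s [-43.1  34. ]
wrist wire t<0 342 [-12.4 -10.5  -8.4] s [-35.1  33.8]
wrist wire t>0 43 [11.  12.8 13.8] s [-35.9 -22.2]
top toast z 0.17 18 t mm [-1.8  7.7  8.8] s [-49.4 -26.9]
top toast z 0.2 14 t mm [-1.8  8.   8.8] s [-49.5 -21.6]
top toast z 0.215 22 t mm [-2.7  3.6  8.8] s [-48.7 -37.2]
top toast z 0.23 90 t mm [-3.3  2.2  8.2] s [-44.7  -8.7]
top wire t<0 11 [-14.4 -12.3 -10.6] s [-35.6 -19.9]
top wire t>0 37 [ 8.1 10.  11.9] s [-36.8   8.4]
```

```bash
python3 -m creep '[{"x":0,"y":-0.003,"z":-0.02,"wx":0,"wy":0,"wz":0,"hand":0},{"x":0,"y":0,"z":-0.025,"wx":0,"wy":0,"wz":0,"hand":0},{"x":0,"y":0,"z":-0.015,"wx":0,"wy":0,"wz":0,"hand":0},{"x":0,"y":0,"z":-0.008,"wx":0,"wy":0,"wz":0,"hand":0},{"x":0,"y":0,"z":0,"wx":0,"wy":0,"wz":0,"hand":0}]'
cat > l2.py <<'E'
from h import *
show()
for c in("wrist","top"):
    im,d,i=cam(c);W=pts(d,i);Z=W[...,2]
    a=np.radians(-5.6);ax=np.array([np.cos(a),np.sin(a)]);n=np.array([-np.sin(a),np.cos(a)])
    V=W[...,:2]-[.5525,.031]; s=V@ax; t=V@n; r=im[...,0]>1.25*im[...,2].astype(float)
    m=(Z>.075)&(Z<.18)&(abs(t)<.02)&(s<-.046)&(s>-.055)&r
    print(c,"toast end",m.sum(),"t",(1000*np.percentile(t[m],[3,50,97])).round(1),"zmin",Z[m].min().round(3))
    m=(Z>.05)&(Z<.07)&(abs(s)<.045)&(abs(t)<.025)
    for k,mm in(("t<0",m&(t<-.006)),("t>0",m&(t>.006))):
        if mm.sum()>5: print(c,"wire",k,mm.sum(),(1000*np.percentile(t[mm],[5,50,95])).round(1))
    m=(abs(s)<.06)&(abs(t)<.02)&(Z<.24)&(Z>.1); print("top z",np.percentile(Z[m],[50,95]).round(3) if m.any() else 0)
    save("l2"+c+str(int(robot.read_state()["t"]*100)),im)
E
python3 l2.py
```

```text
t: 5.52
tool_pos: [0.5516, 0.0311, 0.127]
orientation: [-0.153, -3.137, -0.0]
force: [0.2, -0.2, -0.0]
opening: 0.012
t 5.53 [0.5516 0.0311 0.127 ] yawy 84.42 z [-0.001  0.    -1.   ] F [ 0.15 -0.22 -0.  ] T [-0.01 -0.04 -0.08] q [-0.04  0.07  1.73  0.    1.35 -1.51] op 0.012
wrist toast end 638 t [-4.7  0.6  5.6] zmin 0.075
wrist wire t<0 349 [-12.6 -10.9  -9.1]
wrist wire t>0 342 [10.2 12.1 13.8]
top z [0.227 0.235]
top toast end 29 t [-5.7 -0.3  4. ] zmin 0.085
top wire t<0 6 [-14.3 -14.  -12.5]
top wire t>0 21 [ 8.  10.  11.8]
top z [0.222 0.237]
```

```bash
python3 -m creep '[{"x":0,"y":0,"z":-0.01,"wx":0,"wy":0,"wz":0,"hand":0},{"x":0,"y":0,"z":-0.015,"wx":0,"wy":0,"wz":0,"hand":0},{"x":0,"y":0,"z":-0.012,"wx":0,"wy":0,"wz":0,"hand":0},{"x":0,"y":0,"z":-0.007,"wx":0,"wy":0,"wz":0,"hand":0},{"x":0,"y":0,"z":-0.004,"wx":0,"wy":0,"wz":0,"hand":0},{"x":0,"y":0,"z":0,"wx":0,"wy":0,"wz":0,"hand":0}]' ; python3 l2.py
```

```text
t: 6.38
tool_pos: [0.5518, 0.031, 0.0794]
orientation: [-0.153, -3.138, -0.0]
force: [1.1, 0.5, -0.6]
opening: 0.012
t 6.38 [0.5518 0.031  0.0794] yawy 84.41 z [-0.  0. -1.] F [ 1.11  0.51 -0.63] T [ 0.05 -0.02 -0.02] q [-0.04  0.12  1.77  0.    1.26 -1.51] op 0.012
wrist toast end 338 t [-4.5  0.4  5.4] zmin 0.075
wrist wire t<0 448 [-12.7 -10.5  -8.6]
wrist wire t>0 447 [ 9.6 11.4 13.6]
top z [0.18  0.187]
top toast end 13 t [-5.1 -0.6  3.7] zmin 0.083
top wire t<0 19 [-14.2 -12.2 -10.6]
top wire t>0 14 [ 8.4 10.  11.8]
top z [0.181 0.189]
```

```bash
python3 -m creep '[{"x":0,"y":0,"z":-0.002,"wx":0,"wy":0,"wz":0,"hand":0},{"x":0,"y":0,"z":0,"wx":0,"wy":0,"wz":0,"hand":0}]' | grep -E "tool|force";  python3 -m creep '[{"x":0,"y":0,"z":-0.001,"wx":0,"wy":0,"wz":0,"hand":0},{"x":0,"y":0,"z":0,"wx":0,"wy":0,"wz":0,"hand":0}]'| grep -E "tool|force"
```

```text
tool_pos: [0.552, 0.031, 0.0777]
force: [-0.9, 0.8, -0.3]
tool_pos: [0.5519, 0.031, 0.0766]
force: [0.6, -1.0, 0.1]
```

```bash
python3 -m creep '[{"x":0,"y":0,"z":-0.001,"wx":0,"wy":0,"wz":0,"hand":0.012},{"x":0,"y":0,"z":0,"wx":0,"wy":0,"wz":0,"hand":0.014},{"x":0,"y":0,"z":0,"wx":0,"wy":0,"wz":0,"hand":0.02},{"x":0,"y":0,"z":0,"wx":0,"wy":0,"wz":0,"hand":0.035},{"x":0,"y":0,"z":0,"wx":0,"wy":0,"wz":0,"hand":0.035},{"x":0,"y":0,"z":0.02,"wx":0,"wy":0,"wz":0,"hand":0.035},{"x":0,"y":0,"z":0.04,"wx":0,"wy":0,"wz":0,"hand":0.035},{"x":0,"y":0,"z":0.05,"wx":0,"wy":0,"wz":0,"hand":0.035},{"x":0,"y":0,"z":0.03,"wx":0,"wy":0,"wz":0,"hand":0.035},{"x":0,"y":0,"z":0,"wx":0,"wy":0,"wz":0,"hand":0.035}]'
python3 - <<'E'
from h import *
im,d,i=cam("wrist");save("w5",im)
W=pts(d,i);Z=W[...,2];m=(Z>.07)&(Z<.13)&(np.hypot(W[...,0]-.552,W[...,1]-.03)<.06)
p=W[m].astype(np.float32)
for lo,hi in((.112,.13),(.07,.1)):
    q=p[(p[:,2]>lo)&(p[:,2]<hi)];print(lo,len(q),q.mean(0),cv2.minAreaRect(q[:,:2]*1000))
print(np.percentile(p[:,2],[50,98]))
E
```

```text
t: 8.22
tool_pos: [0.5542, 0.0309, 0.2207]
orientation: [0.153, 3.13, 0.0]
force: [0.5, 0.2, 0.4]
opening: 0.0352
0.112 1020 [0.55096126 0.03162719 0.11439963] ((552.369384765625, 31.701627731323242), (10.767326354980469, 73.24207305908203), 84.10017395019531)
0.07 99 [0.50725955 0.03634285 0.09048764] ((510.7579650878906, 35.85532760620117), (12.271488189697266, 12.104757308959961), 80.70474243164062)
[0.11389459 0.11591692]
```

View pics/w5.png

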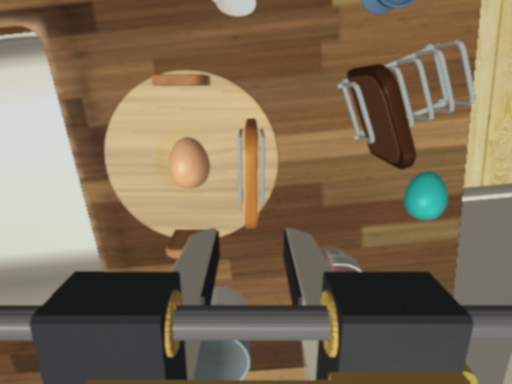

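The slice (251,172) stands between the wires with its top at z=0.116, and the egg (188,162) is still in the hollow. Next I go above the near handle with a −90° turn.

```bash
python3 -m creep '[{"x":-0.0105,"y":-0.0067,"z":0,"wx":0,"wy":0,"wz":-10,"hand":0.04},{"x":-0.0105,"y":-0.0067,"z":0,"wx":0,"wy":0,"wz":-10,"hand":0.04},{"x":-0.0105,"y":-0.0067,"z":0,"wx":0,"wy":0,"wz":-10,"hand":0.04},{"x":-0.0105,"y":-0.0067,"z":0,"wx":0,"wy":0,"wz":-10,"hand":0.04},{"x":-0.0105,"y":-0.0067,"z":0,"wx":0,"wy":0,"wz":-10,"hand":0.04},{"x":-0.0105,"y":-0.0067,"z":0,"wx":0,"wy":0,"wz":-10,"hand":0.04},{"x":-0.0105,"y":-0.0067,"z":0,"wx":0,"wy":0,"wz":-10,"hand":0.04},{"x":-0.0105,"y":-0.0067,"z":0,"wx":0,"wy":0,"wz":-10,"hand":0.04},{"x":-0.0105,"y":-0.0067,"z":0,"wx":0,"wy":0,"wz":-10,"hand":0.04},{"x":0,"y":0,"z":0,"wx":0,"wy":0,"wz":0,"hand":0.04}]'
cat > l3.py <<'E'
from h import *
show()
for c in("wrist","top"):
    im,d,i=cam(c);W=pts(d,i);Z=W[...,2]; save("l3"+c,im)
    for k,(x,y) in(("near",(.459,-.029)),("far",(.634,-.046))):
        m=(Z>.06)&(Z<.08)&(np.hypot(W[...,0]-x,W[...,1]-y)<.04)
        if m.sum()>20: p=W[m].astype(np.float32);print(c,k,m.sum(),cv2.minAreaRect(p[:,:2]*1000),np.percentile(p[:,2],[50,95]).round(3))
E
python3 l3.py
```

```text
t: 9.52
tool_pos: [0.4564, -0.0295, 0.2144]
orientation: [-2.326, -2.11, 0.002]
force: [-0.2, -1.4, -0.5]
opening: 0.04
t 9.53 [ 0.4564 -0.0295  0.2144] yawy -5.57 z [-0.002  0.    -1.   ] F [-0.22 -1.36 -0.49] T [-0.02  0.1  -0.02] q [-0.18 -0.26  1.87 -0.    1.53 -0.08] op 0.04
wrist near 478 ((460.92547607421875, -27.490407943725586), (48.49742889404297, 9.596867561340332), 84.4252700805664) [0.069 0.071]
wrist far 665 ((635.2936401367188, -44.554161071777344), (47.33071517944336, 11.077420234680176), 84.51057434082031) [0.068 0.07 ]
top near 40 ((460.2087707519531, -14.997398376464844), (18.495756149291992, 9.291476249694824), 85.5352783203125) [0.069 0.072]
top far 61 ((635.4304809570312, -37.95976257324219), (30.898744583129883, 11.462461471557617), 85.81182098388672) [0.069 0.072]
```

```bash
python3 -m creep '[{"x":0.004,"y":0.0015,"z":-0.04,"wx":0,"wy":0,"wz":0,"hand":0.04},{"x":0,"y":0,"z":-0.045,"wx":0,"wy":0,"wz":0,"hand":0.04},{"x":0,"y":0,"z":-0.045,"wx":0,"wy":0,"wz":0,"hand":0.04},{"x":0,"y":0,"z":-0.03,"wx":0,"wy":0,"wz":0,"hand":0.03},{"x":0,"y":0,"z":-0.019,"wx":0,"wy":0,"wz":0,"hand":0.025},{"x":0,"y":0,"z":0,"wx":0,"wy":0,"wz":0,"hand":0.02},{"x":0,"y":0,"z":0,"wx":0,"wy":0,"wz":0,"hand":0.018}]' 10; python3 l3.py
```

```text
t: 10.5
tool_pos: [0.462, -0.0278, 0.0373]
orientation: [2.325, 2.112, 0.001]
force: [0.0, 0.9, -0.1]
opening: 0.0183
t 10.5 [ 0.462  -0.0278  0.0373] yawy -5.5 z [ 0.001 -0.    -1.   ] F [ 0.05  0.89 -0.07] T [-0.07  0.09 -0.02] q [-0.17 -0.07  2.04  0.    1.17 -0.07] op 0.0183
wrist near 3598 ((460.8619689941406, -20.84881591796875), (39.43777084350586, 38.014278411865234), 43.43388366699219) [0.069 0.078]
top far 90 ((633.6818237304688, -45.95622634887695), (47.18662643432617, 10.300771713256836), 83.84771728515625) [0.069 0.072]
```

```bash
python3 -m creep '[{"x":0,"y":0,"z":-0.002,"wx":0,"wy":0,"wz":0,"hand":0.015},{"x":0,"y":0,"z":0,"wx":0,"wy":0,"wz":0,"hand":0.012},{"x":0,"y":0,"z":0,"wx":0,"wy":0,"wz":0,"hand":0.010},{"x":0,"y":0,"z":0,"wx":0,"wy":0,"wz":0,"hand":0.008},{"x":0,"y":0,"z":0,"wx":0,"wy":0,"wz":0,"hand":0},{"x":0,"y":0,"z":0,"wx":0,"wy":0,"wz":0,"hand":0}]' 10 
python3 -m creep '[{"x":0,"y":0,"z":0,"wx":0,"wy":0,"wz":0,"hand":0},{"x":0,"y":0,"z":0,"wx":0,"wy":0,"wz":0,"hand":0},{"x":0,"y":0,"z":0,"wx":0,"wy":0,"wz":0,"hand":0}]' 60
cat > l4.py <<'E'
import sys
from h import *
show()
im,d,i=cam("top");W=pts(d,i);Z=W[...,2]; save("t"+sys.argv[1],im)
C=np.array([float(a) for a in sys.argv[2:4]]); zf=float(sys.argv[4]); R=np.hypot(W[...,0]-C[0],W[...,1]-C[1])
r=im[...,0].astype(float)
m=(R<.11)&(abs(Z-zf)<.014)&(r>120)
p=W[m]; A=np.c_[p[:,:2]-C,np.ones(len(p))]
k=np.ones(len(p),bool)
for _ in range(6):
    q=np.linalg.lstsq(A[k],p[k,2],rcond=None)[0]; e=abs(A@q-p[:,2]); k=e<max(.003,1.5*np.median(e))
print("plate n",k.sum(),"slopes deg x,y",np.degrees(q[:2]).round(2),"z at C",q[2].round(4),"circle",cv2.minEnclosingCircle((p[k][:,:2]*1000).astype(np.float32)))
pz=(W[...,:2]-C)@q[:2]+q[2]; h=Z-pz
m=(R<.03)&(h>.015)&(h<.045);print("egg",m.sum(),cv2.minAreaRect((W[m][:,:2]*1000).astype(np.float32)) if m.sum()>10 else "")
m=(R<.115)&(R>.07)&(h>.045)&(h<.06);l=cv2.connectedComponentsWithStats(m.astype(np.uint8))
for j in range(1,l[0]):
    if l[2][j,4]>12: print("handle?",cv2.minAreaRect((W[l[1]==j][:,:2]*1000).astype(np.float32)))
m=(R<.11)&(h>.085)&(h<.115)&(r>90);print("toast",m.sum(),cv2.minAreaRect((W[m][:,:2]*1000).astype(np.float32)) if m.sum()>10 else "",np.percentile(h[m],[50,95]).round(3) if m.any() else "")
E
python3 l4.py a 0.5475 -0.037 0.016
```

```text
t: 11.35
tool_pos: [0.4608, -0.0278, 0.0346]
orientation: [-2.326, -2.11, 0.001]
force: [-6.1, -0.1, 3.3]
opening: 0.0098
t: 11.72
tool_pos: [0.4609, -0.0278, 0.0346]
orientation: [-2.327, -2.11, 0.001]
force: [-6.2, -0.0, 4.9]
opening: 0.0096
t 11.72 [ 0.4609 -0.0278  0.0346] yawy -5.59 z [-0.001  0.    -1.   ] F [-6.2  -0.    4.93] T [ 0.    0.79 -0.04] q [-0.17 -0.07  2.04 -0.    1.17 -0.07] op 0.0096
plate n 1042 slopes deg x,y [ 0.13 -0.01] z at C 0.0153 circle ((547.1365966796875, -37.53087615966797), 98.91642761230469)
egg 0 
handle? ((634.8663330078125, -45.60387420654297), (46.33905029296875, 10.3619966506958), 83.86939239501953)
handle? ((559.390380859375, 40.84878158569336), (2.5788521766662598, 49.954322814941406), 87.54434967041016)
toast 209 ((551.131591796875, 29.950544357299805), (12.797425270080566, 89.25534057617188), 84.42565155029297) [0.099 0.102]
```

Firmly gripped, 1–2 N side load. Lift gently, first a little.

```bash
python3 -m creep '[{"x":0,"y":0,"z":0.001,"wx":0,"wy":0,"wz":0,"hand":0},{"x":0,"y":0,"z":0.002,"wx":0,"wy":0,"wz":0,"hand":0},{"x":0,"y":0,"z":0.003,"wx":0,"wy":0,"wz":0,"hand":0},{"x":0,"y":0,"z":0.004,"wx":0,"wy":0,"wz":0,"hand":0},{"x":0,"y":0,"z":0.004,"wx":0,"wy":0,"wz":0,"hand":0},{"x":0,"y":0,"z":0.003,"wx":0,"wy":0,"wz":0,"hand":0},{"x":0,"y":0,"z":0.002,"wx":0,"wy":0,"wz":0,"hand":0},{"x":0,"y":0,"z":0.001,"wx":0,"wy":0,"wz":0,"hand":0},{"x":0,"y":0,"z":0,"wx":0,"wy":0,"wz":0,"hand":0}]' 60
python3 l4.py b 0.5475 -0.037 0.035
```

```text
t: 12.9
tool_pos: [0.4614, -0.0279, 0.0546]
orientation: [-2.327, -2.111, 0.0]
force: [-0.3, -0.1, -3.5]
opening: 0.0095
t 12.9 [ 0.4614 -0.0279  0.0546] yawy -5.59 z [-0. -0. -1.] F [-0.28 -0.07 -3.52] T [-0.09  0.39 -0.02] q [-0.17 -0.1   2.03 -0.    1.21 -0.07] op 0.0095
plate n 1052 slopes deg x,y [-0.3  -0.23] z at C 0.0357 circle ((548.9169921875, -36.63024139404297), 98.70111846923828)
egg 0 
handle? ((635.4094848632812, -45.61665344238281), (46.09539794921875, 10.77776050567627), 84.76960754394531)
handle? ((556.8474731445312, 40.88396072387695), (4.161663055419922, 65.77852630615234), 83.81523132324219)
toast 223 ((553.3230590820312, 29.857770919799805), (12.73849105834961, 90.88196563720703), 84.17436981201172) [0.099 0.102]
```

Run:
```python
from h import *
im,d,i=cam("wrist");c=im; im2,_,_=cam("side")
save("cmp1",np.hstack([cv2.resize(c,(400,300)),cv2.resize(im2[130:280,170:370],(400,300))]))
```

```text
(no output)
```

View pics/cmp1.png

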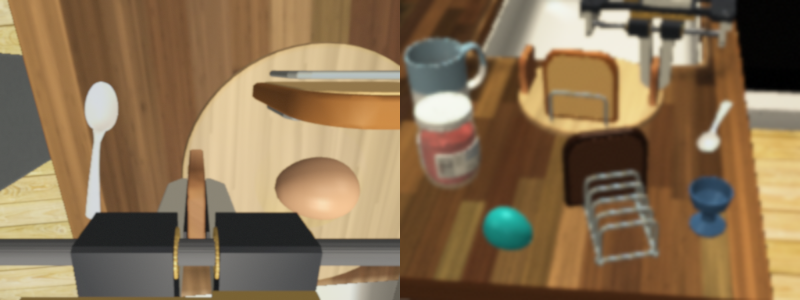

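Held level (under 0.5°). The toast stands in the holder and the egg is near the middle, at (318,188) in the left half. I'll lift by a further 0.13 m.

```bash
python3 -m creep '[{"x":0,"y":0,"z":0.003,"wx":0,"wy":0,"wz":0,"hand":0},{"x":0,"y":0,"z":0.006,"wx":0,"wy":0,"wz":0,"hand":0},{"x":0,"y":0,"z":0.009,"wx":0,"wy":0,"wz":0,"hand":0},{"x":0,"y":0,"z":0.01,"wx":0,"wy":0,"wz":0,"hand":0},{"x":0,"y":0,"z":0.01,"wx":0,"wy":0,"wz":0,"hand":0},{"x":0,"y":0,"z":0.01,"wx":0,"wy":0,"wz":0,"hand":0},{"x":0,"y":0,"z":0.01,"wx":0,"wy":0,"wz":0,"hand":0},{"x":0,"y":0,"z":0.01,"wx":0,"wy":0,"wz":0,"hand":0},{"x":0,"y":0,"z":0.01,"wx":0,"wy":0,"wz":0,"hand":0},{"x":0,"y":0,"z":0.01,"wx":0,"wy":0,"wz":0,"hand":0}]' 60
python3 -m creep '[{"x":0,"y":0,"z":0.01,"wx":0,"wy":0,"wz":0,"hand":0},{"x":0,"y":0,"z":0.01,"wx":0,"wy":0,"wz":0,"hand":0},{"x":0,"y":0,"z":0.009,"wx":0,"wy":0,"wz":0,"hand":0},{"x":0,"y":0,"z":0.006,"wx":0,"wy":0,"wz":0,"hand":0},{"x":0,"y":0,"z":0.004,"wx":0,"wy":0,"wz":0,"hand":0},{"x":0,"y":0,"z":0.003,"wx":0,"wy":0,"wz":0,"hand":0},{"x":0,"y":0,"z":0,"wx":0,"wy":0,"wz":0,"hand":0},{"x":0,"y":0,"z":0,"wx":0,"wy":0,"wz":0,"hand":0}]' 60
python3 l4.py c 0.5475 -0.037 0.166
```

```text
t: 14.3
tool_pos: [0.4614, -0.0278, 0.1433]
orientation: [-2.327, -2.111, -0.0]
force: [0.7, 0.6, -3.5]
opening: 0.0096
t: 15.3
tool_pos: [0.4613, -0.0278, 0.1844]
orientation: [-2.327, -2.11, 0.0]
force: [-0.1, 0.0, -3.3]
opening: 0.0097
t 15.3 [ 0.4613 -0.0278  0.1844] yawy -5.59 z [-0.  0. -1.] F [-0.08  0.04 -3.3 ] T [-0.07  0.39 -0.03] q [-0.17 -0.23  1.9   0.    1.47 -0.07] op 0.0097
plate n 1591 slopes deg x,y [-0.03 -0.11] z at C 0.1651 circle ((551.1326904296875, -8.149567604064941), 93.62471771240234)
egg 0 
handle? ((637.8448486328125, -27.92344093322754), (10.420445442199707, 11.962754249572754), 71.58577728271484)
handle? ((562.1896362304688, 40.32939529418945), (4.137956619262695, 50.253662109375), 84.52027893066406)
toast 310 ((550.9720458984375, 16.923503875732422), (39.0821647644043, 88.0748519897461), 84.51042938232422) [0.099 0.102]
```

```bash
python3 -m creep '[{"x":0,"y":0,"z":0,"wx":0,"wy":0,"wz":0.5,"hand":0},{"x":0,"y":0,"z":0,"wx":0,"wy":0,"wz":1,"hand":0},{"x":0,"y":0,"z":0,"wx":0,"wy":0,"wz":1.5,"hand":0},{"x":0,"y":0,"z":0,"wx":0,"wy":0,"wz":2,"hand":0},{"x":0,"y":0,"z":0,"wx":0,"wy":0,"wz":2.5,"hand":0},{"x":0,"y":0,"z":0,"wx":0,"wy":0,"wz":2.5,"hand":0},{"x":0,"y":0,"z":0,"wx":0,"wy":0,"wz":2,"hand":0},{"x":0,"y":0,"z":0,"wx":0,"wy":0,"wz":1.5,"hand":0},{"x":0,"y":0,"z":0,"wx":0,"wy":0,"wz":1,"hand":0},{"x":0,"y":0,"z":0,"wx":0,"wy":0,"wz":0.5,"hand":0}]' 60
python3 - <<'E'
from h import *
show()
im,d,i=cam("wrist");save("w8",im);W=pts(d,i);hsv=cv2.cvtColor(im,cv2.COLOR_RGB2HSV)
Z=W[...,2];m=(Z>.18)&(Z<.21)&(np.hypot(W[...,0]-.545,W[...,1]+.02)<.05);p=W[m]
print(m.sum(),cv2.minAreaRect((p[:,:2]*1000).astype(np.float32)),p[:,2].max())
E
```

```text
t: 16.6
tool_pos: [0.4614, -0.0278, 0.1847]
orientation: [2.031, 2.397, 0.0]
force: [0.0, -0.4, -3.3]
opening: 0.0095
t 16.6 [ 0.4614 -0.0278  0.1847] yawy 9.45 z [ 0. -0. -1.] F [ 0.01 -0.43 -3.32] T [-0.08  0.32 -0.06] q [-0.17 -0.23  1.9  -0.    1.47 -0.34] op 0.0095
6280 ((544.5772094726562, -12.162935256958008), (53.00672149658203, 40.348514556884766), 17.45197868347168) 0.20191047736775214
```

View pics/w8.png

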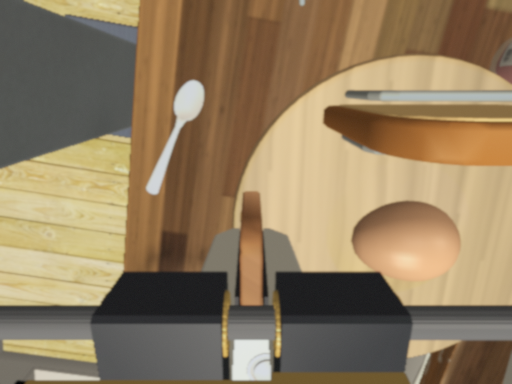

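The egg (405,240) is about 4 mm from the axis and the slice is upright. I'll turn the remaining 80.5°.

```bash
python3 -m creep '[{"x":0,"y":0,"z":0,"wx":0,"wy":0,"wz":0.5,"hand":0},{"x":0,"y":0,"z":0,"wx":0,"wy":0,"wz":1,"hand":0},{"x":0,"y":0,"z":0,"wx":0,"wy":0,"wz":1.5,"hand":0},{"x":0,"y":0,"z":0,"wx":0,"wy":0,"wz":2,"hand":0},{"x":0,"y":0,"z":0,"wx":0,"wy":0,"wz":2.5,"hand":0},{"x":0,"y":0,"z":0,"wx":0,"wy":0,"wz":2.5,"hand":0},{"x":0,"y":0,"z":0,"wx":0,"wy":0,"wz":2.5,"hand":0},{"x":0,"y":0,"z":0,"wx":0,"wy":0,"wz":2.5,"hand":0},{"x":0,"y":0,"z":0,"wx":0,"wy":0,"wz":2.5,"hand":0},{"x":0,"y":0,"z":0,"wx":0,"wy":0,"wz":2.5,"hand":0}]' 60 | head -2
python3 -m creep '[{"x":0,"y":0,"z":0,"wx":0,"wy":0,"wz":2.5,"hand":0},{"x":0,"y":0,"z":0,"wx":0,"wy":0,"wz":2.5,"hand":0},{"x":0,"y":0,"z":0,"wx":0,"wy":0,"wz":2.5,"hand":0},{"x":0,"y":0,"z":0,"wx":0,"wy":0,"wz":2.5,"hand":0},{"x":0,"y":0,"z":0,"wx":0,"wy":0,"wz":2.5,"hand":0},{"x":0,"y":0,"z":0,"wx":0,"wy":0,"wz":2.5,"hand":0},{"x":0,"y":0,"z":0,"wx":0,"wy":0,"wz":2.5,"hand":0},{"x":0,"y":0,"z":0,"wx":0,"wy":0,"wz":2.5,"hand":0},{"x":0,"y":0,"z":0,"wx":0,"wy":0,"wz":2.5,"hand":0},{"x":0,"y":0,"z":0,"wx":0,"wy":0,"wz":2.5,"hand":0}]' 60 | head -2
python3 -m creep '[{"x":0,"y":0,"z":0,"wx":0,"wy":0,"wz":2.5,"hand":0},{"x":0,"y":0,"z":0,"wx":0,"wy":0,"wz":2.5,"hand":0},{"x":0,"y":0,"z":0,"wx":0,"wy":0,"wz":2.5,"hand":0},{"x":0,"y":0,"z":0,"wx":0,"wy":0,"wz":2.5,"hand":0},{"x":0,"y":0,"z":0,"wx":0,"wy":0,"wz":2.5,"hand":0},{"x":0,"y":0,"z":0,"wx":0,"wy":0,"wz":2.5,"hand":0},{"x":0,"y":0,"z":0,"wx":0,"wy":0,"wz":2.5,"hand":0},{"x":0,"y":0,"z":0,"wx":0,"wy":0,"wz":2.5,"hand":0},{"x":0,"y":0,"z":0,"wx":0,"wy":0,"wz":2.5,"hand":0},{"x":0,"y":0,"z":0,"wx":0,"wy":0,"wz":2.5,"hand":0}]' 60 | head -2
python3 -m creep '[{"x":0,"y":0,"z":0,"wx":0,"wy":0,"wz":2.5,"hand":0},{"x":0,"y":0,"z":0,"wx":0,"wy":0,"wz":2.5,"hand":0},{"x":0,"y":0,"z":0,"wx":0,"wy":0,"wz":2,"hand":0},{"x":0,"y":0,"z":0,"wx":0,"wy":0,"wz":1.5,"hand":0},{"x":0,"y":0,"z":0,"wx":0,"wy":0,"wz":1,"hand":0},{"x":0,"y":0,"z":0,"wx":0,"wy":0,"wz":0.5,"hand":0},{"x":0,"y":0,"z":0,"wx":0,"wy":0,"wz":0.5,"hand":0},{"x":0,"y":0,"z":0,"wx":0,"wy":0,"wz":0,"hand":0},{"x":0,"y":0,"z":0,"wx":0,"wy":0,"wz":0,"hand":0},{"x":0,"y":0,"z":0,"wx":0,"wy":0,"wz":0,"hand":0}]' 60
python3 l4.py d 0.461 0.060 0.166
python3 - <<'E'
from h import *
im,d,i=cam("wrist");save("w9",im);W=pts(d,i)
Z=W[...,2];m=(Z>.18)&(Z<.21)&(np.hypot(W[...,0]-.461,W[...,1]-.06)<.04);p=W[m]
print("egg",m.sum(),cv2.minAreaRect((p[:,:2]*1000).astype(np.float32)),p[:,2].max())
s,d,i2=cam("side");save("cmp2",np.hstack([cv2.resize(im,(400,300)),cv2.resize(s[100:265,170:390],(400,300))]))
t=cam("top");W=pts(t[1],t[2]);m=np.zeros(W.shape[:2],bool);m[170:230,222:256]=1;m&=(W[...,2]>.085)&(W[...,2]<.12)&(t[0].max(-1)<90)
p=W[m];print("dark",m.sum(),cv2.minAreaRect((p[:,:2]*1000).astype(np.float32)))
E
```

```text
t: 17.9
tool_pos: [0.4614, -0.0279, 0.1847]
t: 19.15
tool_pos: [0.4615, -0.0279, 0.1847]
t: 20.4
tool_pos: [0.4616, -0.0279, 0.1847]
t: 21.65
tool_pos: [0.4614, -0.0278, 0.1846]
orientation: [-0.002, -3.142, 0.0]
force: [-0.4, 1.3, -3.6]
opening: 0.0095
t 21.65 [ 0.4614 -0.0278  0.1846] yawy 89.91 z [-0. -0. -1.] F [-0.37  1.26 -3.55] T [-0.25 -0.04 -0.01] q [-0.17 -0.23  1.9  -0.    1.47 -1.74] op 0.0095
plate n 3857 slopes deg x,y [ 0.01 -0.07] z at C 0.1655 circle ((461.0775146484375, 59.082340240478516), 98.96695709228516)
egg 211 ((461.3370361328125, 71.9796142578125), (22.232189178466797, 43.205108642578125), 88.5275650024414)
handle? ((460.65093994140625, 146.9702911376953), (10.035640716552734, 45.54487609863281), 89.35107421875)
handle? ((382.28741455078125, 84.02195739746094), (15.487483024597168, 3.804180145263672), 88.45574951171875)
handle? ((381.3843688964844, 50.325645446777344), (44.32051467895508, 3.802180290222168), 88.46914672851562)
toast 325 ((440.2594299316406, 57.905906677246094), (83.02799224853516, 109.13981628417969), 86.24575805664062) [0.099 0.102]
egg 6293 ((460.2244873046875, 56.786190032958984), (40.23813247680664, 53.59318161010742), 8.477275848388672) 0.20194832325070264
dark 105 ((529.590087890625, 162.77781677246094), (51.1125373840332, 12.483177185058594), 16.262624740600586)
```

View pics/cmp2.png

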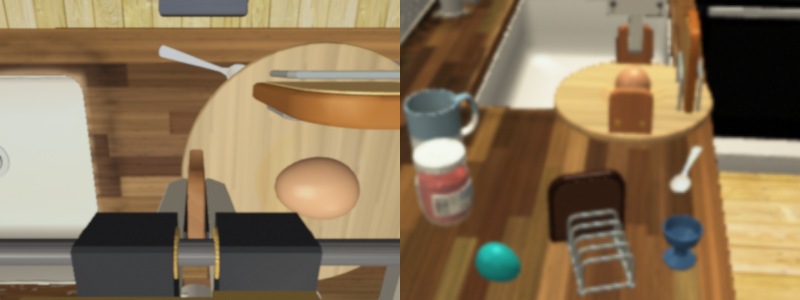

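The plate is level with its free handle pointing left, the egg (left half, 318,188) is about 3 mm from the axis, and the slice stands in the holder. Handing in.

```bash
python3 -c "
from plant import robot
print(robot.close_job())"
```

```text
the job is handed in; nothing more can be done
None
```

The job is handed in at about 22 s of robot time. The pale slice stands released in the plate's wire holder, and the arm is holding the plate out by its near handle. No verdict was reported, so the figures below are from my own last checks.

| Check | Last measurement |
|---|---|
| Plate height | upper face 0.1655 m, underside about 15 cm above the worktop |
| Plate tilt | about 0.1° |
| Far handle direction | within 1° of straight left |
| Grip | 60 N set, opening steady at 9.5 mm, TCP held within 1 mm through the turn |
| Egg | about 3 mm from the plate's axis in the wrist view |
| Pale slice | standing in the holder, top about 100 mm above the plate face |

- **Dark slice:** in the last top view it was partly hidden. The visible part lay along its original line and angle, and the side view shows it in the rack.
- **Jam jar, egg cup and teaspoon:** they look undisturbed in the last pictures; I did not measure them again.
- **Egg readings disagreed:** the last top-view egg figure was about 13 mm off the axis. It covered only the part not hidden by the gripper, so I went by the wrist view.
- **Holder readings differed slightly:** the two cameras placed the holder 1–2 mm apart. I lined the slice up in the wrist view, where both were visible, and it went in cleanly.
- **Refused command:** my first move was rejected because its rows lacked some keys; the arm did not move.

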